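# Tip the blue stamp case out of the packed row and stand it on the cork mat

## Task

Take the blue stamp case out of the tightly packed row: hold its grip and lean its top forward, out of the row, by some 20 degrees while its foot stays on the rack, then lift it out past the strip that overhangs its back edge. Stand it upright in the middle of the cork mat, set down gently, and let go. Leave the green and orange cases standing where they are.

Things in the scene. Friction and masses are not known exactly. Their poses are not given: they have to be found in the camera images.
- blue_case: Blue plastic case on end, the one to take: 60 mm deep (x) x 40 wide (y) x 110 high, 0.3 to 0.55 kg. On its top centre an upright grip, 14 (x) x 20 (y) x 50 mm high, i.e. 110 to 160 mm above the foot. Origin: centre of underside; z up, -x its front (robot side), y along the row. Take the grip from above, closing along x; next grips are 41 mm off in y. It tips about its bottom front edge (x -30 mm).
- green_case: Green case of the same size and axes; leave it. Blue, green and orange stand in any order, 1 mm apart, facing alike, on the 12 mm base board of a fixed rack that reaches 15 mm in front of them. At both ends of the row are wooden blocks with steel punches, lower than the cases. Within 100 mm in front of the row is nothing.
- orange_case: Orange case, same size and axes; leave it. A fixed steel strip over the row covers the rear 8 mm of each case's top, underside 7 mm and upper face 13 mm above the tops, so a case cannot rise straight up. Tipped forward (top to -x) over 6 degrees, its top clears the strip; leaned 20 degrees it must still come about 30 mm forward while rising, for its foot to pass.
- mat: Square cork mat fixed on the table, 120 x 120 mm, 5 mm thick, to the right of the rack (-y). Origin: centre of the underside, on the table; z up. The case may stand on it at any yaw.
Things that resemble listed ones, but are neither listed nor needed, are in the scene too. There is more than one size of the blue_case; the one meant has the size given above.

How it is judged:
By the outcome, as a careful person would: the job done as asked, in the order asked, and still so for the second after the job is handed in, with the robot touching nothing.
It also fails if it takes over 45 s, if anything falls off the work surface, if the arm or the gripper's body presses on something with over 40 N, if the wrist force passes 120 N, or if a joint passes its speed limit or range.

## Robot

A 6-joint arm with a two-finger parallel gripper is mounted at the origin on the work surface. World frame = base frame: x ahead of the robot, y to its left, z up, the work surface at z = 0. Lengths are in mm, angles in rad, forces in N, time in s.
With the tool pointing down it reaches from about 350 to 775 mm from the base axis. Payload 5.5 kg.
Tool frame: the origin (TCP) lies between the finger pads; the fingertips stand 22 mm ahead of it and the grasp point (between the pads) lies 3 mm ahead of it; z points along the fingers, y is the line along which they close (so a half turn about z gives the same grasp; the last joint's range is limited). The gripper opens to 85 mm and grips with 20 to 120 N. Pads are 22 mm wide; open, the fingers measure 114 mm over their backs; the gripper's body (76 mm by 85 mm) begins 54 mm behind the grasp point. The pads swing forward as they close: fully open they stand 13 mm farther back than shut.
Start: joints at [-1.367, 0.313, 0.046, 1.304, 0, 1.431], TCP at [193.81, -541.394, 253.323] pointing down, gripper open.
Joint ranges: [-2.76, 2.76], [-0.86, 1.69], [-1.03, 1.26], [-2.2, 2.34], [-1.47, 1.5], [-3.14, 3.14]. Speed limits (rad/s): [2.57, 2.57, 3.14, 3.14, 3.14, 3.14].

## Interface

Orientations are given as a unit quaternion [x, y, z, w].
In Python, from station import r gives the robot as it stands.
- The arm moves only by the tool jog_arm, never from a script. Its argument "rows" is a list of rows, each an object with "dp": the shift along the tool's x, y, z in units of 300 mm (1.0 is 300 mm), a list of three; "spin": the turn about the tool's z in units of 180 degrees (1.0 is 180 degrees); "claw": the closure in counts, from 0 (fully open) to 255 (shut). In form: [{"dp": [x, y, z], "spin": spin, "claw": claw}, ...]. A call has 1 to 12 rows; each row is the pose to reach, as a shift and turn from the pose commanded when the call began, along the tool's axes at that moment, turning the shorter way round; what a row does not reach only later rows make up. A row lasts 1/8 s, in which the tool goes at most 62.5 mm and 10.7 degrees, less where a joint would pass 70% of its speed; a pose out of reach is approached as far as the arm can. A call with a number of a shift or a turn outside -1 to 1 is refused whole. A call with a gripper value outside its range is refused whole. The fingers move at their own pace and stop on an object; "force" is the grip in N (left out, the last holds). Time passes only in rows, so rows that repeat a pose let the fingers close. It gives the time, the measured TCP pose, the force, the opening and the grip force at its end, in the units of the state.
- r.get_obs(): the state, without advancing time (a new reading comes with each control period).
- r.get_image(name): name is "scene" or "top" or "wrist"; returns the picture (384x512x3 uint8, blue, green, red); there is no depth.
- r.calibration(name): a dict with "K" (3x3 intrinsics, pixels), "rvec" (rotation vector, rad) and "tvec" (3), from world to camera coordinates, as OpenCV has them; the wrist camera has in their place "tool_from_camera" (4x4, takes a point from camera to tool coordinates, whose origin is the TCP and whose axes are the flange's). Camera axes: x right, y down, z forward; pixel columns grow to the right and rows downward; lengths in mm; the calibration is good to about 2 mm. A picture is of the moment at which its call begins: read the wrist's pose just before it. calibration takes no time and is no camera call.
- r.close_job(): hands the job in; it is judged then, once.
The state is a dict: "clock": time; "joint_positions": joint angles; "dq": joint speeds; "joint_efforts": joint torques, N m; "tool_pos": TCP position; "orientation": TCP orientation; "force": force on the tool from outside, world axes, zero at the start; "ft_torque": the same for the moment, N m; "gripper_width": finger opening in mm; "finger_force": force on a finger pad.
Only numpy, scipy, OpenCV 4.12 (cv2) and the standard library are available. Lean on these libraries where they do the work, as an engineer would, in place of code of your own. Each camera call takes 0.05 s, during which the arm holds its last target. There are 200 camera calls.

## Working session

There is one attempt and no reset: what is moved stays moved. The work goes in short steps, Python scripts to look and compute and a tool call to move; the robot and the scene stay as the last step left them, time stands still between calls to the robot, and variables do not carry over. Pictures are saved under pics/ and viewed, at most 10 in all, crops included, and the job is handed in when it is done.

Besides the shell and the picture viewer there is one more tool, called after "Emit:" as name(argument=value, ...) on one line, values as JSON. jog_arm: Moves the arm, as the interface text tells. Shifts and turns lie within -1 to 1; 1 stands for 300 mm of shift or 180 degrees of turn. Its arguments: {"type":"object","properties":{"rows":{"type":"array","items":{"type":"object","properties":{"dp":{"type":"array","items":{"type":"number"}},"spin":{"type":"number"},"claw":{"type":"number"}}}},"force":{"type":"number"}},"required":["rows"]}

```bash
mkdir -p pics; ls
python3 - <<'E'
from station import r
import cv2,numpy as np
o=r.get_obs();print({k:np.round(v,3).tolist() for k,v in o.items()})
ims=[r.get_image(n) for n in("scene","top")]
for n,i in zip(("scene","top"),ims):
    cv2.imwrite(f"pics/{n}0.png",i); c=r.calibration(n);print(n,{k:np.round(v,3).tolist() for k,v in c.items()})
print(np.round(r.calibration("wrist")["tool_from_camera"],3).tolist())
E
```

```text
pics
{'clock': 0.0, 'joint_positions': [-1.367, 0.314, 0.045, 1.304, 0.0, 1.431], 'dq': [-0.001, -0.001, -0.001, 0.001, 0.0, -0.002], 'joint_efforts': [-0.001, -48.063, 29.853, 0.019, -0.0, -0.0], 'tool_pos': [193.704, -540.884, 252.429], 'orientation': [0.985, 0.171, -0.0, -0.001], 'force': [-0.496, -0.45, -0.612], 'ft_torque': [0.064, 0.003, 0.001], 'finger_force': 0.0, 'gripper_width': 85.634}
scene {'K': [[449.422, 0.0, 247.275], [0.0, 449.422, 190.771], [0.0, 0.0, 1.0]], 'rvec': [1.615, 2.001, -0.779], 'tvec': [128.942, -377.296, 1386.31]}
top {'K': [[374.245, 0.0, 254.31], [0.0, 374.245, 195.42], [0.0, 0.0, 1.0]], 'rvec': [2.121, -2.155, 0.184], 'tvec': [-26.551, 548.692, 744.126]}
[[-0.0, -0.949, -0.314, 78.891], [1.0, -0.001, 0.001, 0.368], [-0.001, -0.314, 0.949, -121.073], [0.0, 0.0, 0.0, 1.0]]
```

View pics/scene0.png

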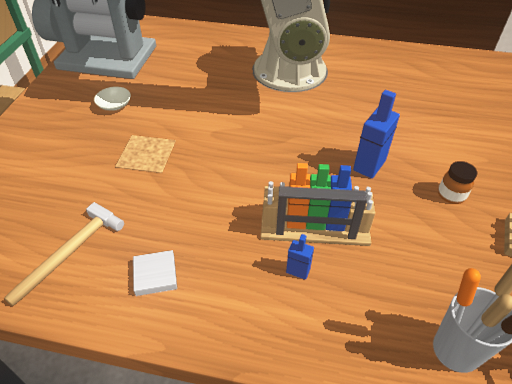

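View pics/top0.png

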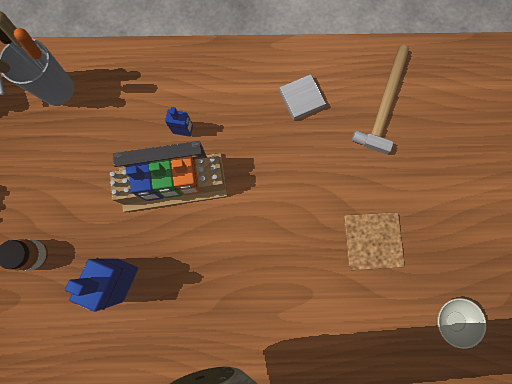

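The scene camera looks toward the robot from behind the rack. The blue case stands at the +y end of the row, with its grip at about (138,172) in the top view and (345,175) in the scene view. The mat is at (375,240) in top. The large blue bottle-like case at (100,285) and the small one at (180,120) are decoys.

```bash
cat > h.py <<'E'
import cv2,numpy as np
from station import r
def cal(n,tool=None):
    c=r.calibration(n);K=np.array(c["K"],float)
    if n=="wrist":
        T=tool@np.array(c["tool_from_camera"]);return K,T[:3,:3],T[:3,3]
    R=cv2.Rodrigues(np.array(c["rvec"],float))[0];return K,R.T,-R.T@np.array(c["tvec"],float)
def ray(n,uv,z,tool=None):
    K,R,C=cal(n,tool);d=R@np.linalg.inv(K)@np.r_[uv,1.];return C+d*(z-C[2])/d[2]
def pose(o):
    from scipy.spatial.transform import Rotation as Ro
    T=np.eye(4);T[:3,:3]=Ro.from_quat(o["orientation"]).as_matrix();T[:3,3]=o["tool_pos"];return T
def proj(n,P,tool=None):
    K,R,C=cal(n,tool);q=K@(R.T@(np.array(P,float)-C));return q[:2]/q[2]
E
python3 - <<'E'
from h import *
t=cv2.imread("pics/top0.png");s=cv2.imread("pics/scene0.png")
a=cv2.resize(t[135:215,100:235],None,fx=4.4,fy=4.4,interpolation=cv2.INTER_CUBIC)
b=cv2.resize(s[150:250,255:385],None,fx=4.4,fy=4.4,interpolation=cv2.INTER_CUBIC)
cv2.imwrite("pics/crop1.png",a);cv2.imwrite("pics/crop2.png",b)
print(np.round(ray("top",(375,240),5)),np.round(ray("top",(138,172),172)))
h=cv2.cvtColor(t,cv2.COLOR_BGR2HSV)
m=cv2.inRange(h,(12,60,120),(25,150,255));m[:, :340]=0;m[:,412:]=0;m[:205]=0;m[275:]=0
# corners of mat
g=cv2.GaussianBlur(t,(0,0),1)
for nm,uv in dict(m1=(345,215),m2=(399,212),m3=(404,267),m4=(350,270),r1=(122,211),r2=(227,194),r3=(113,155),r4=(201,142)).items():
    print(nm,np.round(ray("top",uv,5 if nm[0]=='m' else 12)))
E
```

```text
[ 452. -297.    5.] [573. 172. 172.]
m1 [ 508. -235.    5.]
m2 [ 513. -354.    5.]
m3 [ 394. -356.    5.]
m4 [ 389. -239.    5.]
r1 [524. 254.  12.]
r2 [558.  25.  12.]
r3 [650. 279.  12.]
r4 [678.  83.  12.]
```

View pics/crop1.png

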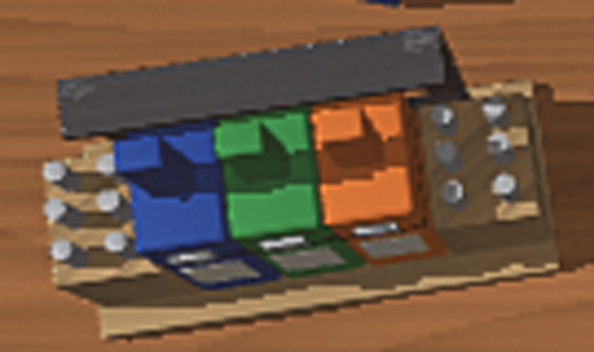

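View pics/crop2.png

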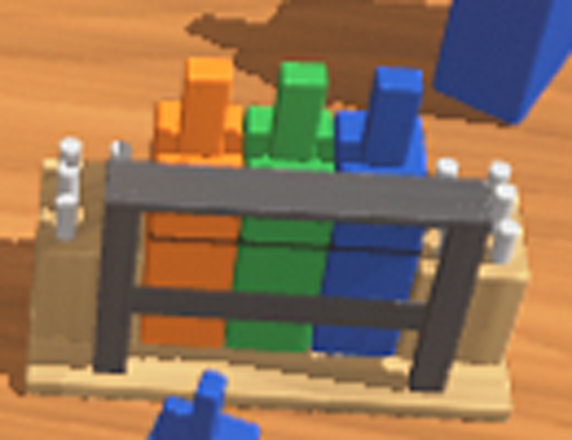

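The crops show the blue case's front top edge running from (137,250) to (225,240) in the top crop, and the row's front edge ending at (412,213). In the scene crop the centre of the blue grip's top is near (398,77).

Run:
```python
from h import *
f=lambda u,v:np.array([u/4.4+100,v/4.4+135])
a=ray("top",f(137,250),122);b=ray("top",f(225,240),122);c=ray("top",f(412,213),122)
print(a,b,c,np.linalg.norm(c-a))
d=(a-c)/np.linalg.norm(a-c);yaw=np.arctan2(-d[0],d[1]);print("yaw",np.degrees(yaw))
r1=ray("top",f(100,335),12);r2=ray("top",f(558,268),12);e=r1-r2;print("rack yaw",np.degrees(np.arctan2(-e[0],e[1])),r1,r2)
X=np.array([np.cos(yaw),np.sin(yaw),0])
print("centre top",a-20.5*d+30*X, c+d*102.5+30*X)
g=lambda u,v:np.array([u/4.4+255,v/4.4+150])
print("grip scene",ray("scene",g(398,77),172))
# triangulate grip top centre in top view: corners approx
print("grip top-view",ray("top",f(134,150),172), proj("top",[573,172,172])*1)
print("mat",np.mean([ray("top",u,5) for u in((345,215),(399,212),(404,267),(350,270))],0))
o=r.get_obs();print(pose(o).round(3))
```

```text
[545.99953783 199.61314407 122.        ] [549.81731126 161.74193616 122.        ] [560.50781882  80.97044676 122.        ] 119.5264817672978
yaw 6.971828632653637
rack yaw 7.5711826740463355 [523.44209954 252.16036573  12.        ] [553.63097412  25.03394031  12.        ]
centre top [578.26603327 182.90616136 122.        ] [577.84441308 186.35399623 122.        ]
grip scene [581.97829053 185.37724726 172.        ]
grip top-view [578.16374988 186.09246692 172.        ] [138.26420671 171.79760798]
mat [ 450.98607338 -295.76407311    5.        ]
[[ 9.41000e-01  3.37000e-01 -0.00000e+00  1.93734e+02]
 [ 3.37000e-01 -9.41000e-01  2.00000e-03 -5.40941e+02]
 [ 0.00000e+00 -2.00000e-03 -1.00000e+00  2.52504e+02]
 [ 0.00000e+00  0.00000e+00  0.00000e+00  1.00000e+00]]
```

Emit:
jog_arm(rows=[{"dp": [0.91,-0.83,-0.1],"spin": -0.431,"claw": 0},{"dp": [0.91,-0.83,-0.1],"spin": -0.431,"claw": 0},{"dp": [0.91,-0.83,-0.1],"spin": -0.431,"claw": 0},{"dp": [0.91,-0.83,-0.1],"spin": -0.431,"claw": 0},{"dp": [0.91,-0.83,-0.1],"spin": -0.431,"claw": 0},{"dp": [0.91,-0.83,-0.1],"spin": -0.431,"claw": 0},{"dp": [0.91,-0.83,-0.1],"spin": -0.431,"claw": 0},{"dp": [0.91,-0.83,-0.1],"spin": -0.431,"claw": 0},{"dp": [0.91,-0.83,-0.1],"spin": -0.431,"claw": 0}])

```text
clock: 1.23
tool_pos: [366.9, -214.5, 283.0]
orientation: [0.661, 0.751, -0.0, -0.0]
force: [-0.4, -0.2, -0.5]
gripper_width: 85.3
finger_force: 0.0
```

Emit:
jog_arm(rows=[{"dp": [0.97,0.87,0],"spin": 0,"claw": 0},{"dp": [0.97,0.87,0],"spin": 0,"claw": 0},{"dp": [0.97,0.87,0],"spin": 0,"claw": 0},{"dp": [0.97,0.87,0],"spin": 0,"claw": 0},{"dp": [0.97,0.87,0],"spin": 0,"claw": 0},{"dp": [0.97,0.87,0],"spin": 0,"claw": 0},{"dp": [0.97,0.87,0],"spin": 0,"claw": 0}])

```text
clock: 2.1
tool_pos: [590.2, 109.4, 281.9]
orientation: [0.66, 0.751, -0.0, -0.001]
force: [-0.1, -1.4, -0.3]
gripper_width: 84.9
finger_force: 0.0
```

Emit:
jog_arm(rows=[{"dp": [0.26,0,0],"spin": 0,"claw": 100},{"dp": [0.26,0,0],"spin": 0,"claw": 100},{"dp": [0.26,0,0],"spin": 0,"claw": 100},{"dp": [0.26,0,0],"spin": 0,"claw": 100}])

```text
clock: 2.6
tool_pos: [579.2, 182.6, 283.4]
orientation: [0.661, 0.75, -0.0, 0.0]
force: [0.4, 0.7, -0.1]
gripper_width: 52.0
finger_force: 0.0
```

Run:
```python
from h import *
o=r.get_obs();T=pose(o);i=r.get_image("wrist");cv2.imwrite("pics/w1.png",i);np.save("T1.npy",T)
print(T.round(3),o["gripper_width"],o["clock"],r.calibration("wrist")["K"])
print(proj("wrist",[579,185,172],T),proj("wrist",[579,185,122],T))
```

```text
[[-1.25000e-01  9.92000e-01  0.00000e+00  5.79169e+02]
 [ 9.92000e-01  1.25000e-01 -1.00000e-03  1.82613e+02]
 [-1.00000e-03 -0.00000e+00 -1.00000e+00  2.83352e+02]
 [ 0.00000e+00  0.00000e+00  0.00000e+00  1.00000e+00]] 51.973071581220346 2.6 [[290.38743994   0.         255.80848362]
 [  0.         290.38743994 193.99095229]
 [  0.           0.           1.        ]]
[257.82610099 194.33221718] [257.52729298 178.63507225]
```

View pics/w1.png

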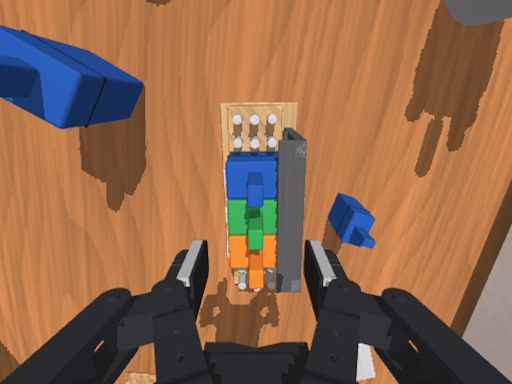

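The wrist view shows blue at the far (+y) end, its grip near (255,190), with green and orange below it and the strip on the right at x≈290. I'll zoom in on the grips.

Run:
```python
from h import *
i=cv2.imread("pics/w1.png")
cv2.imwrite("pics/w1c.png",cv2.resize(i[140:300,210:310],None,fx=5,fy=3.75,interpolation=cv2.INTER_CUBIC))
```

```text
(no output)
```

View pics/w1c.png

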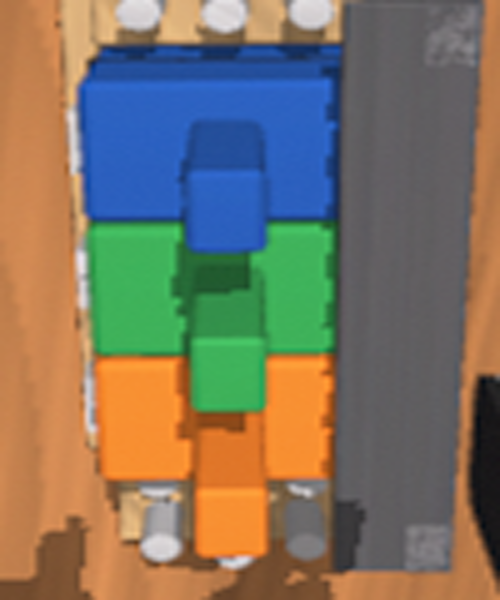

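In the crop the blue grip's top face is centred at (226.5,210), green at (229,373) and orange at (231,521).

Run:
```python
from h import *
T=np.load("T1.npy")
P=[ray("wrist",(210+u/5,140+v/3.75),172,T) for u,v in((226.5,210),(229,373),(231,521))]
print(np.round(P,1));e=P[0]-P[2];print(np.linalg.norm(e),np.degrees(np.arctan2(-e[0],e[1])))
for p in P: print(np.round(np.linalg.inv(T)@np.r_[p,1],1))
# body edges, case-top plane
for u,v in((83,215),(92,350),(100,478)): print(np.round((np.linalg.inv(T)@np.r_[ray("wrist",(210+u/5,140+v/3.75),122,T),1])[:3],1))
```

```text
[[577.1 183.3 172. ]
 [582.6 142.8 172. ]
 [588.1 102.2 172. ]]
81.78565462820147 7.715228942308414
[  1.   -2.  111.4   1. ]
[-39.8  -1.6 111.4   1. ]
[-80.8  -1.2 111.4   1. ]
[-17.4 -31.6 161.4]
[-58.3 -31.  161.4]
[-100.4  -30.5  161.4]
```

Emit:
jog_arm(force=20, rows=[{"dp": [0.003,-0.007,0.05],"spin": -0.003,"claw": 150},{"dp": [0.003,-0.007,0.12],"spin": -0.003,"claw": 150},{"dp": [0.003,-0.007,0.2],"spin": -0.003,"claw": 150},{"dp": [0.003,-0.007,0.27],"spin": -0.003,"claw": 150},{"dp": [0.003,-0.007,0.32],"spin": -0.003,"claw": 150},{"dp": [0.003,-0.007,0.36],"spin": -0.003,"claw": 160},{"dp": [0.003,-0.007,0.393],"spin": -0.003,"claw": 165},{"dp": [0.003,-0.007,0.393],"spin": -0.003,"claw": 165},{"dp": [0.003,-0.007,0.393],"spin": -0.003,"claw": 165}])

```text
clock: 3.78
tool_pos: [577.2, 184.9, 165.9]
orientation: [0.657, 0.754, 0.0, 0.0]
force: [0.1, -0.5, -0.3]
gripper_width: 30.2
finger_force: 0.0
```

Emit:
jog_arm(rows=[{"dp": [0,-0.02,0],"spin": 0,"claw": 165},{"dp": [0,-0.03,0],"spin": 0,"claw": 165},{"dp": [0,-0.045,0],"spin": 0,"claw": 165},{"dp": [0,-0.06,0],"spin": 0,"claw": 165},{"dp": [0,-0.075,0],"spin": 0,"claw": 165},{"dp": [0,-0.09,0],"spin": 0,"claw": 165},{"dp": [0,-0.105,0],"spin": 0,"claw": 165},{"dp": [0,-0.12,0],"spin": 0,"claw": 165},{"dp": [0,-0.135,0],"spin": 0,"claw": 165},{"dp": [0,-0.15,0],"spin": 0,"claw": 165},{"dp": [0,-0.165,0],"spin": 0,"claw": 165},{"dp": [0,-0.175,0],"spin": 0,"claw": 165}])

```text
clock: 5.28
tool_pos: [524.3, 177.6, 165.2]
orientation: [0.657, 0.754, -0.0, -0.0]
force: [-0.9, -0.1, -0.1]
gripper_width: 30.2
finger_force: 0.1
```

Run:
```python
from h import *
o=r.get_obs();print(o["force"],o["gripper_width"],o["tool_pos"],o["finger_force"])
i=r.get_image("wrist");s=r.get_image("scene");t=r.get_image("top")
f=lambda a,k:cv2.resize(a,None,fx=k,fy=k,interpolation=cv2.INTER_CUBIC)
A=f(s[140:260,250:390],2.8);B=f(t[130:250,100:240],2.8)
cv2.imwrite("pics/lean.png",np.hstack([A,B]))
cv2.imwrite("pics/w2.png",i)
```

```text
[-0.90529256 -0.07982395 -0.14066913] 30.158830354243005 [524.34544931 177.55328343 165.22074131] 0.10967994370730594
```

View pics/lean.png

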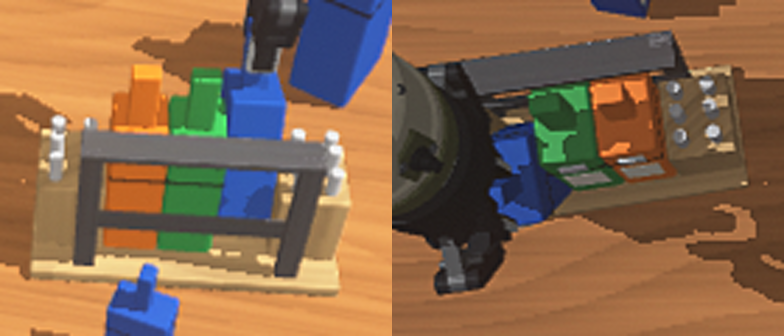

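Blue has leaned forward: its rear bottom edge is raised to about (246,217) in the scene crop, while green and orange are unmoved. I'll check the angle.

Run:
```python
from h import *
X=np.array([.991,.134,0]);C=np.array([577.1,183.3,12.])
for th in (0,15,18,20,22,25):
    a=np.radians(th);out=[]
    for lx,lz in((60,0),(60,110)):
        x=lx*np.cos(a)-lz*np.sin(a)-30;z=lx*np.sin(a)+lz*np.cos(a)
        p=proj("scene",C+X*x+[0,0,z]);out.append(((p-[250,140])*2.8).round(0))
    print(th,out)
```

```text
0 [array([234., 251.]), array([256., 154.])]
15 [array([237., 236.]), array([256., 110.])]
18 [array([237., 232.]), array([256., 102.])]
20 [array([238., 230.]), array([256.,  97.])]
22 [array([238., 228.]), array([255.,  92.])]
25 [array([239., 224.]), array([255.,  85.])]
```

```bash
python3 - <<'E'
from h import *
i=cv2.imread("pics/lean.png")
for x in (232,245,262): print(x,[(y,i[y,x].tolist()) for y in range(64,120,4)])
for x in (245,):print([(y,i[y,x].tolist()) for y in range(200,250,4)])
E
python3 - <<'E'
import cv2
i=cv2.imread("pics/w2.png");cv2.imwrite("pics/w2c.png",cv2.resize(i[110:310,190:330],None,fx=4,fy=3,interpolation=cv2.INTER_CUBIC))
E
```

```text
232 [(64, [36, 88, 145]), (68, [152, 100, 100]), (72, [202, 99, 53]), (76, [123, 66, 49]), (80, [121, 64, 48]), (84, [123, 65, 48]), (88, [124, 66, 48]), (92, [201, 99, 57]), (96, [181, 90, 54]), (100, [164, 82, 51]), (104, [153, 78, 49]), (108, [157, 80, 50]), (112, [166, 83, 51]), (116, [171, 85, 51])]
245 [(64, [127, 96, 84]), (68, [128, 97, 89]), (72, [129, 73, 55]), (76, [137, 70, 48]), (80, [138, 69, 48]), (84, [123, 64, 47]), (88, [211, 105, 58]), (92, [213, 108, 58]), (96, [208, 105, 57]), (100, [220, 112, 60]), (104, [199, 101, 57]), (108, [175, 88, 52]), (112, [177, 89, 50]), (116, [179, 91, 52])]
262 [(64, [45, 46, 52]), (68, [38, 40, 47]), (72, [103, 90, 86]), (76, [174, 91, 56]), (80, [184, 92, 52]), (84, [181, 91, 53]), (88, [183, 92, 53]), (92, [212, 106, 57]), (96, [210, 106, 58]), (100, [218, 111, 58]), (104, [210, 107, 59]), (108, [178, 88, 51]), (112, [180, 90, 52]), (116, [180, 90, 52])]
[(200, [177, 90, 53]), (204, [170, 87, 52]), (208, [141, 74, 48]), (212, [142, 73, 49]), (216, [144, 78, 51]), (220, [69, 68, 73]), (224, [63, 67, 74]), (228, [66, 67, 73]), (232, [61, 61, 64]), (236, [73, 97, 119]), (240, [88, 131, 165]), (244, [86, 128, 162]), (248, [83, 125, 159])]
```

View pics/w2c.png

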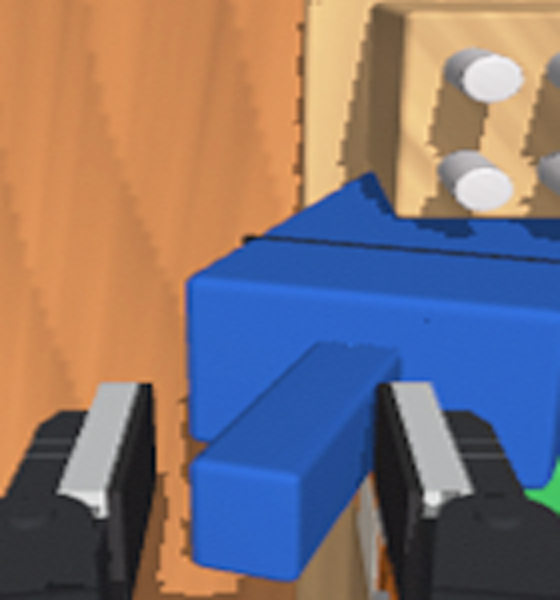

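Lean is about 17–18° by the rear top edge (crop y≈105), with the foot's front corner still some 15 mm behind the board's front edge, so it did not slide. I'll push slightly more and narrow the jaws.

Emit:
jog_arm(rows=[{"dp": [0,-0.006,0],"spin": 0,"claw": 165},{"dp": [0,-0.012,0],"spin": 0,"claw": 170},{"dp": [0,-0.013,0],"spin": 0,"claw": 176},{"dp": [0,-0.013,0],"spin": 0,"claw": 180},{"dp": [0,-0.013,0],"spin": 0,"claw": 180}])

```text
clock: 6.05
tool_pos: [521.1, 177.1, 165.4]
orientation: [0.657, 0.754, 0.0, 0.0]
force: [-0.0, 1.0, -0.5]
gripper_width: 25.3
finger_force: 1.4
```

Emit:
jog_arm(force=30, rows=[{"dp": [0,0,0],"spin": 0,"claw": 190},{"dp": [0,-0.01,-0.02],"spin": 0,"claw": 255},{"dp": [0,-0.025,-0.05],"spin": 0,"claw": 255},{"dp": [0,-0.04,-0.08],"spin": 0,"claw": 255},{"dp": [0,-0.06,-0.11],"spin": 0,"claw": 255},{"dp": [0,-0.08,-0.14],"spin": 0,"claw": 255},{"dp": [0,-0.1,-0.17],"spin": 0,"claw": 255},{"dp": [0,-0.11,-0.2],"spin": 0,"claw": 255},{"dp": [0,-0.12,-0.24],"spin": 0,"claw": 255},{"dp": [0,-0.12,-0.24],"spin": 0,"claw": 255}])

```text
clock: 7.3
tool_pos: [486.0, 172.4, 238.7]
orientation: [0.657, 0.754, 0.001, 0.001]
force: [0.3, -0.1, -3.7]
gripper_width: 13.3
finger_force: 34.4
```

Run:
```python
from h import *
o=r.get_obs();print(o["force"],o["gripper_width"],o["tool_pos"],o["finger_force"],o["clock"])
i=r.get_image("wrist");s=r.get_image("scene")
f=lambda a,k:cv2.resize(a,None,fx=k,fy=k,interpolation=cv2.INTER_CUBIC)
cv2.imwrite("pics/lift.png",np.hstack([f(s[90:260,250:390],2),f(i,0.885)[:340]]))
```

```text
[ 0.25631982 -0.14491356 -3.70006946] 13.264481666452424 [485.96821277 172.36182482 238.72756041] 34.38971221446991 7.3
```

View pics/lift.png

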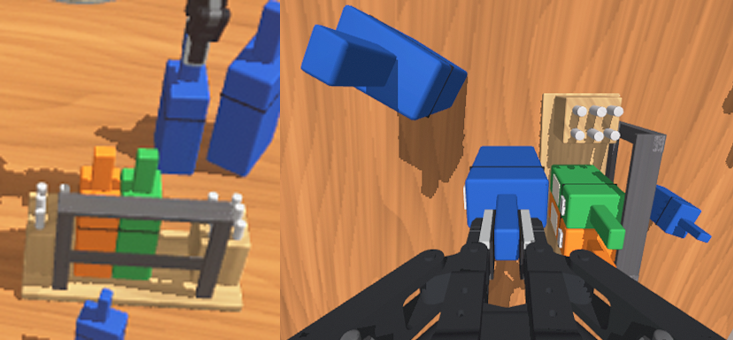

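The case hangs upright in the jaws (width 13.3 mm, about 3.7 N) in front of the row, and green and orange still stand. Now I'll carry it to the mat.

Emit:
jog_arm(force=45, rows=[{"dp": [-0.03,-0.01,-0.04],"spin": 0,"claw": 255},{"dp": [-0.09,-0.03,-0.067],"spin": 0,"claw": 255},{"dp": [-0.17,-0.05,-0.067],"spin": 0,"claw": 255},{"dp": [-0.27,-0.07,-0.067],"spin": 0,"claw": 255},{"dp": [-0.38,-0.09,-0.067],"spin": 0,"claw": 255},{"dp": [-0.49,-0.11,-0.067],"spin": 0,"claw": 255},{"dp": [-0.6,-0.13,-0.067],"spin": 0,"claw": 255},{"dp": [-0.7,-0.15,-0.067],"spin": 0,"claw": 255},{"dp": [-0.766,-0.165,-0.067],"spin": 0,"claw": 255}])

```text
clock: 8.52
tool_pos: [466.9, -64.6, 258.1]
orientation: [0.658, 0.753, -0.0, 0.0]
force: [0.9, 0.2, -3.9]
gripper_width: 12.9
finger_force: 47.8
```

Emit:
jog_arm(rows=[{"dp": [-0.07,-0.02,0],"spin": 0,"claw": 255},{"dp": [-0.16,-0.04,0],"spin": 0,"claw": 255},{"dp": [-0.26,-0.06,0],"spin": 0,"claw": 255},{"dp": [-0.37,-0.08,0],"spin": 0,"claw": 255},{"dp": [-0.48,-0.1,0],"spin": 0,"claw": 255},{"dp": [-0.58,-0.12,0],"spin": 0,"claw": 255},{"dp": [-0.67,-0.145,0],"spin": 0,"claw": 255},{"dp": [-0.74,-0.16,0],"spin": 0,"claw": 255},{"dp": [-0.766,-0.165,0],"spin": 0,"claw": 255},{"dp": [-0.766,-0.165,0],"spin": 0,"claw": 255}])

```text
clock: 9.78
tool_pos: [449.5, -296.8, 257.5]
orientation: [0.658, 0.753, 0.0, -0.0]
force: [0.2, 0.6, -4.3]
gripper_width: 12.8
finger_force: 47.8
```

Run:
```python
from h import *
o=r.get_obs();T=pose(o);print(o["force"],o["gripper_width"],o["tool_pos"],o["finger_force"],o["clock"],o["joint_positions"])
i=r.get_image("wrist");s=r.get_image("scene");t=r.get_image("top")
for n,a in zip(("w3","s3","t3"),(i,s,t)):cv2.imwrite(f"pics/{n}.png",a)
# blue blobs in scene near the mat
m=cv2.inRange(cv2.cvtColor(s,cv2.COLOR_BGR2HSV),(105,120,50),(125,255,255))
n,l,st,c=cv2.connectedComponentsWithStats(m);print(st[st[:,4]>60])
x0=[q for q in st if q[4]>60 and q[0]<250]
for q in x0:
  ys,xs=np.where(m[:,:250]);print("lowest",ys.max(),xs[ys==ys.max()])
for dz in range(145,166,4): # lowest corner if foot dz below TCP
  p=T[:3,3]-[0,0,dz];print(dz,[proj("scene",p+T[:3,0]*a+T[:3,1]*b).round(1).tolist() for a,b in((20,30),(-20,30),(20,-30),(-20,-30))])
```

```text
[ 0.17638213  0.62941233 -4.30883957] 12.838207085347056 [ 449.51704939 -296.76937473  257.50208063] 47.84357786178589 9.775 [-7.32719626e-01  2.41460382e-01 -4.03084385e-02  1.28935283e+00
  2.63327212e-04  7.02359526e-01]
[[     0      0    512    384 192512]
 [   118     61     31     69   1239]
 [   354     90     45     88   2077]
 [   287    235     27     44    780]]
lowest 129 [132 133 134 135 136 137 138 139 140 141 142 143]
lowest 129 [132 133 134 135 136 137 138 139 140 141 142 143]
145 [[142.7, 124.9], [125.6, 124.1], [148.6, 108.8], [132.1, 108.0]]
149 [[143.0, 126.2], [125.9, 125.4], [148.9, 110.1], [132.5, 109.4]]
153 [[143.3, 127.6], [126.3, 126.8], [149.2, 111.5], [132.8, 110.7]]
157 [[143.6, 128.9], [126.6, 128.1], [149.5, 112.8], [133.1, 112.1]]
161 [[143.9, 130.3], [127.0, 129.5], [149.7, 114.2], [133.4, 113.4]]
165 [[144.2, 131.6], [127.3, 130.8], [150.0, 115.5], [133.7, 114.7]]
```

Emit:
jog_arm(rows=[{"dp": [0,0,0.04],"spin": 0,"claw": 255},{"dp": [0,0,0.1],"spin": 0,"claw": 255},{"dp": [0,0,0.16],"spin": 0,"claw": 255},{"dp": [0,0,0.21],"spin": 0,"claw": 255},{"dp": [0,0,0.25],"spin": 0,"claw": 255},{"dp": [0,0,0.267],"spin": 0,"claw": 255},{"dp": [0,0,0.28],"spin": 0,"claw": 255},{"dp": [0,0,0.28],"spin": 0,"claw": 255}])

```text
clock: 10.92
tool_pos: [449.8, -296.7, 173.6]
orientation: [0.657, 0.754, -0.0, 0.0]
force: [-0.0, -0.3, -4.0]
gripper_width: 12.8
finger_force: 47.8
```

Emit:
jog_arm(rows=[{"dp": [0,0,0.005],"spin": 0,"claw": 255},{"dp": [0,0,0.01],"spin": 0,"claw": 255},{"dp": [0,0,0.01],"spin": 0,"claw": 255}])

```text
clock: 11.3
tool_pos: [449.7, -296.6, 170.5]
orientation: [0.657, 0.754, -0.0, 0.0]
force: [-0.6, 0.2, -4.3]
gripper_width: 13.3
finger_force: 47.9
```

Emit:
jog_arm(rows=[{"dp": [0,0,0.005],"spin": 0,"claw": 255},{"dp": [0,0,0.01],"spin": 0,"claw": 255},{"dp": [0,0,0.01],"spin": 0,"claw": 255}])

```text
clock: 11.68
tool_pos: [449.6, -296.5, 167.3]
orientation: [0.657, 0.754, -0.0, -0.0]
force: [0.9, 0.3, -3.9]
gripper_width: 13.3
finger_force: 47.9
```

Run:
```python
from h import *
o=r.get_obs();T=pose(o);print(o["force"],o["tool_pos"])
s=r.get_image("scene")
m=cv2.inRange(cv2.cvtColor(s,cv2.COLOR_BGR2HSV),(105,120,50),(125,255,255))[:,:250]
ys,xs=np.where(m);print("lowest",ys.max(),xs[ys==ys.max()],[(y,(ys==y).sum()) for y in range(ys.max()-3,ys.max()+1)])
for z in(5,8,11,14): print(z,[proj("scene",np.r_[(T[:3,3]+T[:3,0]*a+T[:3,1]*30)[:2],z]).round(1).tolist() for a in(20,-20)])
```

```text
[ 0.92121868  0.27745341 -3.93788306] [ 449.63400784 -296.50589587  167.28737465]
lowest 157 [136 137 138 139 140 141 142 143 144 145 146 147 148 149] [(154, np.int64(16)), (155, np.int64(16)), (156, np.int64(16)), (157, np.int64(14))]
5 [[150.5, 159.0], [134.5, 158.2]]
8 [[150.3, 158.1], [134.3, 157.3]]
11 [[150.1, 157.2], [134.1, 156.4]]
14 [[149.9, 156.3], [133.8, 155.5]]
```

Foot is still a few mm above the mat.

Emit:
jog_arm(rows=[{"dp": [0,0,0.003],"spin": 0,"claw": 255},{"dp": [0,0,0.007],"spin": 0,"claw": 255},{"dp": [0,0,0.007],"spin": 0,"claw": 255}])

```text
clock: 12.1
tool_pos: [449.7, -296.5, 165.2]
orientation: [0.657, 0.754, -0.0, -0.0]
force: [0.2, -0.2, -4.2]
gripper_width: 13.0
finger_force: 47.9
```

Emit:
jog_arm(rows=[{"dp": [0,0,0.003],"spin": 0,"claw": 255},{"dp": [0,0,0.005],"spin": 0,"claw": 255},{"dp": [0,0,0.005],"spin": 0,"claw": 255}])

```text
clock: 12.48
tool_pos: [449.7, -296.5, 163.8]
orientation: [0.657, 0.754, -0.0, -0.0]
force: [-0.7, -0.7, -3.7]
gripper_width: 12.7
finger_force: 47.9
```

Emit:
jog_arm(rows=[{"dp": [0,0,0.003],"spin": 0,"claw": 255},{"dp": [0,0,0.005],"spin": 0,"claw": 255},{"dp": [0,0,0.005],"spin": 0,"claw": 255}])

```text
clock: 12.85
tool_pos: [450.1, -296.8, 163.3]
orientation: [0.657, 0.754, 0.0, 0.001]
force: [-1.1, 2.2, 6.4]
gripper_width: 13.0
finger_force: 49.0
```

Emit:
jog_arm(rows=[{"dp": [0,0,0.002],"spin": 0,"claw": 255},{"dp": [0,0,0.004],"spin": 0,"claw": 255},{"dp": [0,0,0.004],"spin": 0,"claw": 255}])

```text
clock: 13.22
tool_pos: [450.2, -296.9, 163.3]
orientation: [0.657, 0.754, -0.0, 0.001]
force: [-1.4, 2.0, 11.5]
gripper_width: 13.3
finger_force: 50.2
```

Contact made. I'll ease the pressure, open gradually and rise.

Emit:
jog_arm(rows=[{"dp": [0,0,-0.003],"spin": 0,"claw": 255},{"dp": [0,0,-0.005],"spin": 0,"claw": 255},{"dp": [0,0,-0.005],"spin": 0,"claw": 205},{"dp": [0,0,-0.005],"spin": 0,"claw": 195},{"dp": [0,0,-0.005],"spin": 0,"claw": 180},{"dp": [0,0,-0.005],"spin": 0,"claw": 150},{"dp": [0,0,-0.005],"spin": 0,"claw": 120},{"dp": [0,0,-0.005],"spin": 0,"claw": 120},{"dp": [0,0,-0.03],"spin": 0,"claw": 120},{"dp": [0,0,-0.1],"spin": 0,"claw": 120},{"dp": [0,0,-0.2],"spin": 0,"claw": 120},{"dp": [0,0,-0.3],"spin": 0,"claw": 120}])

```text
clock: 14.72
tool_pos: [449.7, -296.6, 252.6]
orientation: [0.657, 0.754, -0.0, 0.0]
force: [0.9, 0.4, 0.2]
gripper_width: 44.9
finger_force: 0.0
```

Run:
```python
from h import *
o=r.get_obs();T=pose(o);print(o["force"],o["tool_pos"],o["gripper_width"],o["clock"])
s=r.get_image("scene");i=r.get_image("wrist")
f=lambda a,k:cv2.resize(a,None,fx=k,fy=k,interpolation=cv2.INTER_CUBIC)
cv2.imwrite("pics/end.png",np.hstack([f(s[60:280,90:390],1.3),f(i,0.745)[:286]]))
```

```text
[0.90222095 0.40323956 0.16526851] [ 449.73972332 -296.5503839   252.59432005] 44.87378666981772 14.725
```

View pics/end.png

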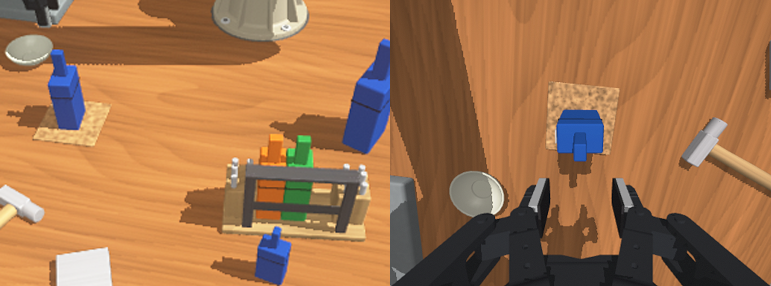

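The case stands upright on the mat, clear of the gripper, and green and orange are in place in the rack. Handing in.

```bash
python3 -c "
from station import r
print(r.close_job())"
```

```text
the job is handed in; nothing more can be done
None
```

The blue case was leaned forward about 20° with its foot on the rack, lifted out past the strip, set upright on about the middle of the cork mat and released; the green and orange cases still stand in the rack, and the job was handed in at about 15 s with no verdict returned.

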